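Dispense two vials from the rotary drum

ROBOT

A 6-joint arm with a two-finger parallel gripper is mounted at the origin on a cart in front of the work surface, level with it; the furniture and walls round the work are solid. World frame = base frame: x ahead of the robot, y to its left, z up, the work surface at z = 0. Lengths are in mm, angles in degrees, forces in N, time in s.
With the tool pointing down it reaches from about 300 to 850 mm from the base axis. Payload 4.2 kg.
Tool frame: the origin (TCP) lies at the very end of the fingers, on their centre line; the grasp point (between the pads) lies 19 mm behind it; z points along the fingers, x is the direction in which the jaws open and shut, and the axes are right-handed (so a half turn about z gives the same grasp; the last joint's range is limited). The gripper opens to 91 mm and grips with 3 to 60 N. Pads are 32 mm wide; open, the fingers measure 118 mm over their backs; the gripper's body (76 mm by 178 mm) begins 60 mm behind the grasp point.
Start: joints at [69.328, 18.312, 89.639, -0, 72.044, -1.146], TCP at [192.192, 541.946, 213.976] pointing down, gripper open.
Joint ranges: [-177.97, 177.97], [-48.28, 115.42], [12.27, 149.76], [-77.06, 257.06], [2.81, 150.46], [-146.56, 146.56]. Speed limits (degrees/s): [147.25, 147.25, 180, 180, 180, 180].

INTERFACE

Orientations are given as [roll, pitch, yaw] about the fixed x, y, z axes, in that order (R = Rz(yaw) Ry(pitch) Rx(roll)).
In Python, from workcell import env gives the robot as it stands.
- The arm moves only by the tool servo_tool, never from a script. Its argument "plan" is a list of rows, each a list of 3 entries, a list of its own where there are three numbers: the turn, a rotation vector about the tool's x, y, z in degrees, then the shift along the tool's x, y, z in mm, then the finger opening in mm, from 0 to 91.2. In form: [[[ax, ay, az], [dx, dy, dz], claw], ...]. A call has exactly 10 rows; each row shifts and turns the pose as measured when the row begins, along the tool's axes as they then stand; what a row does not reach is not made up. A row lasts 1/8 s, in which the tool goes at most 62.5 mm and 10.7 degrees, less where a joint would pass 70% of its speed; a pose out of reach is approached as far as the arm can. A call with a gripper value outside its range is refused whole. The fingers move at their own pace and stop on an object; "squeeze" is the grip in N (left out, the last holds). Time passes only in rows, so rows that do not move let the fingers close, or fill a call up. It gives the time, the measured TCP pose, the force and the opening at its end, in the units of the state.
- env.state(): the state, without advancing time (a new reading comes with each control period).
- env.grab_frame(name): name is "side" or "top" or "wrist"; returns a dict with "pixels" (400x640x3 uint8, red, green, blue), "intrinsics" (3x3 intrinsics, pixels), "eye" and "attitude" of the camera in the world. Camera axes: x right, y up, looking along -z (the intrinsics and any distortion apply to the point x, -y, -z); pixel columns grow to the right and rows downward; lengths in mm; the calibration is good to about 2 mm. A picture is of the moment at which its call begins. There is no depth.
- env.job_done(): hands the job in, once; it reports no verdict.
The state is a dict: "time_s": time; "qpos": joint angles; "qvel": joint speeds; "effort": joint torques, N m; "ee_pos": TCP position; "ee_rot": TCP orientation; "force": force on the tool from outside, world axes, zero at the start; "torque": the same for the moment, N m; "gripper_width": finger opening in mm.
Only numpy, scipy, OpenCV 4.12 (cv2) and the standard library are available. Lean on these libraries where they do the work, as an engineer would, in place of code of your own. Each camera call takes 0.05 s, during which the arm holds its last target.

TASK

Turn the knob of the vial dispenser slowly, either way round, so that the vials drop out of the drum's side opening one at a time. When two vials lie in the tray, stop and let go, so that the other two stay inside the drum. Do not touch the vials themselves, and leave the other things on the worktop where they are.

Things in the scene. Friction and masses are not known exactly. Their poses are not given: they have to be found in the camera images.
- dispenser: White and grey vial dispenser, fixed to the worktop: a round housing 188 mm across, with a tray at its front (-x). Origin: on the worktop under the middle of the drum's floor, which is 122 mm up; x towards its back, y left, z up. Its face leans to the tray: the drum's axis, pointing out of the face, is (-0.643, 0, 0.766) in this frame, 40 degrees from vertical.
- side_opening (a point): Middle of the sill of the side opening, 75 mm wide, in the housing's wall, at its lowest point above the tray. The wall is closed elsewhere. A steel chute runs down from here into the tray.
- cover_edge (a point): Middle of the top edge of the clear dust cover that stands open at the face's upper side. The cover is 150 mm wide, parallel to the drum's axis and 100 mm from it, and rises 116 mm above the drum's face. It blocks a gripper coming straight down on the knob; a gripper held along the drum's axis passes it.
- drum (a joint): Turn of the drum, rad, positive counter-clockwise seen from outside its face; range -6.3 to 6.3, starts within 0.07 of 0. It has five equal pockets: at 0 an empty one faces the opening, the others hold a vial each. Either way round, the first vial drops about 0.9 to 1.3 rad from 0, the second about 2.2 to 2.6, the third not before 3.3. It turns stiffly (0.1 to 0.3 N m) and stays where it is left.
- knob_grip (a point): Point on the drum's axis in the black bar knob, 26 mm above the drum's clear face and 14 mm below the knob's top. The bar is 64 mm long, 16 mm wide, 36 mm high; below it lies a thin disc 68 mm across, its top 22 mm below this point. The axes here turn with the drum: x along the bar, y across it (pinch this way), z out of the face along the tilted axis.
- drum_centre (a point): Point on the drum's axis, half-way through its depth (the drum is 84 mm in radius, 73 mm deep). A vial in the drum has its centre within 82 mm of it.
- tray_centre (a point): Centre of the tray's inner floor, 6 mm above the worktop; the steel tray measures 142 mm (x of the dispenser) by 130 mm outside, walls 4 mm thick and 50 mm high, open on the chute's side.
- vial_1_centre (a point): Centre of a medicine vial (amber glass, blue cap), 32 mm across, 62 mm long, about 30 g; starts inside the drum, standing in its pocket. The four vials are alike. The z axis runs along the vial to its cap.
- vial_2_centre (a point): Centre of a medicine vial (amber glass, blue cap), 32 mm across, 62 mm long, about 30 g; starts inside the drum, standing in its pocket. The four vials are alike. The z axis runs along the vial to its cap.
- vial_3_centre (a point): Centre of a medicine vial (amber glass, blue cap), 32 mm across, 62 mm long, about 30 g; starts inside the drum, standing in its pocket. The four vials are alike. The z axis runs along the vial to its cap.
- vial_4_centre (a point): Centre of a medicine vial (amber glass, blue cap), 32 mm across, 62 mm long, about 30 g; starts inside the drum, standing in its pocket. The four vials are alike. The z axis runs along the vial to its cap.
- suture_carton: White carton, 55 x 110 x 30 mm, lying on the dispenser's -y side. A bystander, not to be moved; origin at the centre of its underside.
- syringe: Capped syringe 159 mm long, lying on the tray's -y side. A bystander, not to be moved; origin at the centre of its underside.
- calming_carton: Small carton, 32 x 85 x 48 mm, on the dispenser's +y side. A bystander, not to be moved; origin at the centre of its underside.
- forceps: Steel forceps 140 mm long, lying on the tray's +y side. A bystander, not to be moved; origin at the centre of its underside.
- amber_bottle: Brown bottle with white cap, 45 mm across, 93 mm high, on the dispenser's +y side, towards its back. A bystander, not to be moved; origin at the centre of its underside.
- saline_bottle: White bottle with blue cap, 62 mm across, 154 mm high, at the left of the worktop. A bystander, not to be moved; origin at the centre of its underside.

How it is judged:
By the outcome, as a careful person would: the job done as asked, in the order asked, and still so for the second after the job is handed in, with the robot touching nothing.
It also fails if it takes over 61 s, if anything falls off the work surface, if the arm or the gripper's body presses on something with over 40 N, if the wrist force passes 120 N, or if a joint passes its speed limit or range.

## Working session

There is one attempt and no reset: what is moved stays moved. The work goes in short steps, Python scripts to look and compute and a tool call to move; the robot and the scene stay as the last step left them, time stands still between calls to the robot, and variables do not carry over. Pictures are saved under pics/ and viewed, and the job is handed in when it is done.

Besides the shell and the picture viewer there is one more tool, called after "Emit:" by a JSON object that holds its "fn" and its "kwargs". servo_tool: Moves the arm, as the interface text tells. Its arguments: {"type":"object","properties":{"plan":{"type":"array"},"squeeze":{"type":"number"}},"required":["plan"]}

```bash
ls; mkdir -p pics; cat > look.py <<'E'
from workcell import env
import cv2,numpy as np,sys,pickle
def shot(n,tag):
    f=env.grab_frame(n); cv2.imwrite(f'pics/{tag}_{n}.png',cv2.cvtColor(np.asarray(f['pixels']),cv2.COLOR_RGB2BGR)); pickle.dump(f,open(f'pics/{tag}_{n}.pkl','wb')); return f
E
python3 - <<'E'
from look import *
for n in ['side','top']:
    f=shot(n,'a'); print(n,f['intrinsics'],f['eye'],f['attitude'],[k for k in f])
print(env.state())
E
```

```text
pics
side [[390.74920477   0.         314.48689164]
 [  0.         390.74920477 210.04586094]
 [  0.           0.           1.        ]] [ 365.64288424 -689.10615874  547.58108629] [ 67.91839233  -0.7612233  -16.38926997] ['pixels', 'intrinsics', 'eye', 'attitude']
top [[516.14218823   0.         312.45071824]
 [  0.         516.14218823 195.55093523]
 [  0.           0.           1.        ]] [ 329.68548089  130.30081494 1422.89048037] [ 12.58607582   0.33862423 -92.44193152] ['pixels', 'intrinsics', 'eye', 'attitude']
{'time_s': 0.1, 'qpos': array([ 6.93282497e+01,  1.83466030e+01,  8.96982527e+01, -2.22439361e-03,
        7.20447964e+01, -1.14524696e+00]), 'qvel': array([ 0.11157715, -0.08412755, -0.19698607,  0.11072983,  0.00793154,
        0.04156833]), 'effort': array([ 3.58045627e-04, -4.13334632e+01, -2.32510900e+01,  7.27578322e-02,
        4.22143936e-02, -5.31575756e-05]), 'ee_pos': array([192.03571336, 541.50809417, 213.22603031]), 'ee_rot': array([1.79999677e+02, 8.96765517e-02, 7.04741837e+01]), 'force': array([-0.90152136,  0.11711898, -0.31172246]), 'torque': array([-0.00141562,  0.03585833,  0.00943895]), 'gripper_width': 91.10013351402048}
```

View pics/a_side.png

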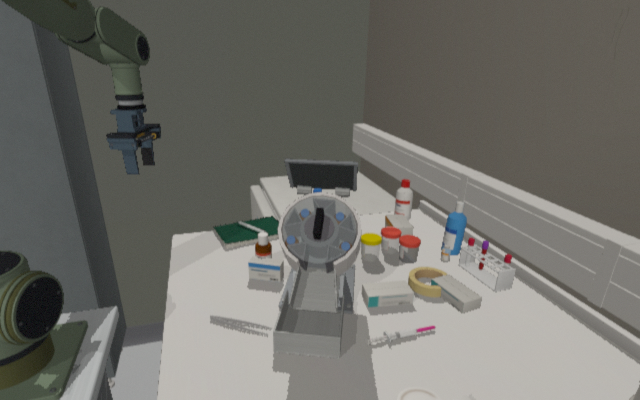

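View pics/a_top.png

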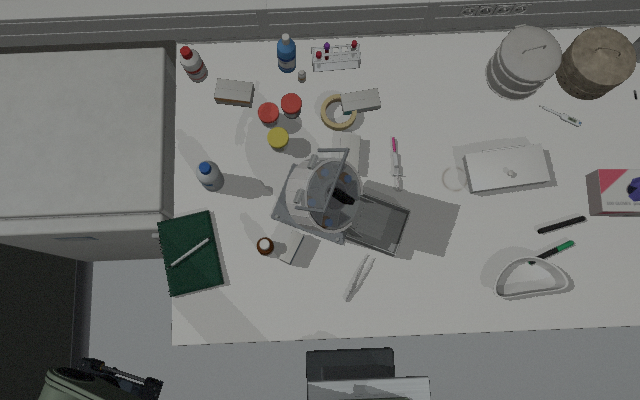

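```bash
cat >> look.py <<'E'
from scipy.spatial.transform import Rotation as Ro
def load(n,tag): return pickle.load(open(f'pics/{tag}_{n}.pkl','rb'))
def proj(f,P):
    R=Ro.from_euler('xyz',f['attitude'],degrees=True).as_matrix()
    p=(np.atleast_2d(P)-f['eye'])@R; q=np.c_[p[:,0],-p[:,1],-p[:,2]]@np.asarray(f['intrinsics']).T
    return q[:,:2]/q[:,2:]
def ray(f,uv):
    R=Ro.from_euler('xyz',f['attitude'],degrees=True).as_matrix()
    d=np.linalg.inv(f['intrinsics'])@[uv[0],uv[1],1]; d=R@[d[0],-d[1],-d[2]]
    return np.array(f['eye']),d/np.linalg.norm(d)
def atz(f,uv,z):
    e,d=ray(f,uv); return e+d*(z-e[2])/d[2]
def tri(f1,a,f2,b):
    e1,d1=ray(f1,a);e2,d2=ray(f2,b)
    s=np.linalg.lstsq(np.c_[d1,-d2],e2-e1,rcond=None)[0]
    p,q=e1+s[0]*d1,e2+s[1]*d2
    return (p+q)/2,np.linalg.norm(p-q)
def crop(tag,n,x0,y0,x1,y1,k,out):
    im=cv2.imread(f'pics/{tag}_{n}.png')[y0:y1,x0:x1]
    cv2.imwrite(f'pics/{out}.png',cv2.resize(im,None,fx=k,fy=k,interpolation=cv2.INTER_CUBIC))
E
python3 - <<'E'
from look import *
crop('a','side',260,150,390,360,2.8,'c1'); crop('a','side',265,150,385,270,5,'c1b'); crop('a','top',260,130,420,260,5,'c2')
E
```

```text
(no output)
```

View pics/c1.png

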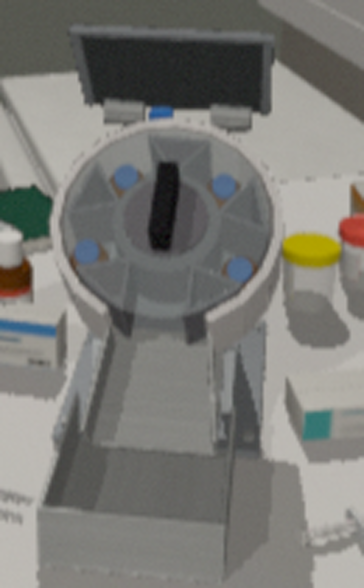

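View pics/c1b.png

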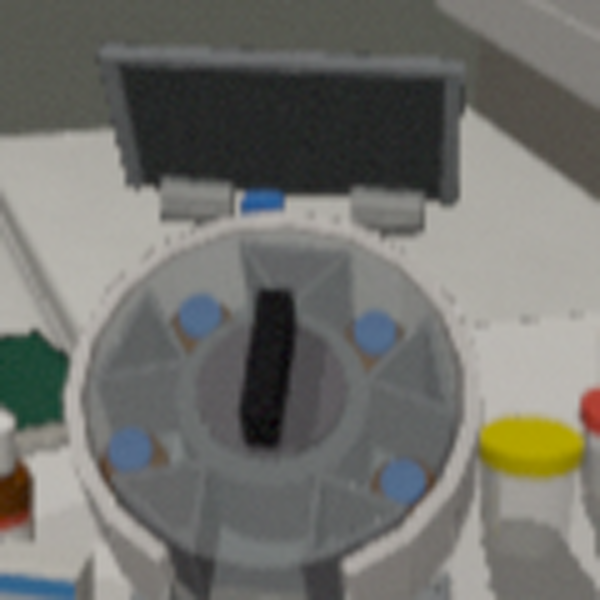

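View pics/c2.png

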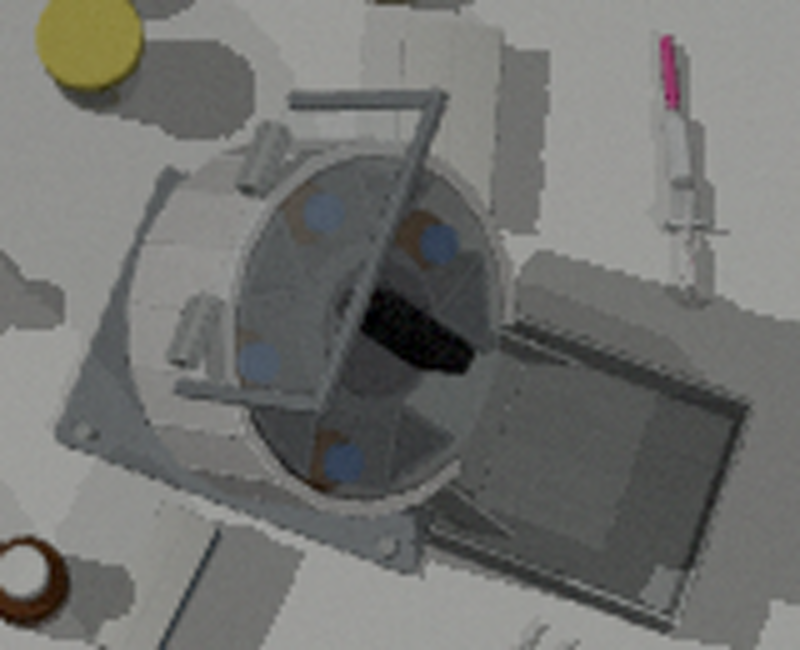

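```bash
python3 - <<'E'
from look import *
s,t=load('side','a'),load('top','a')
A,B=tri(s,(358,163.6),t,(348,149)),tri(s,(286,160.4),t,(323.6,211.6))
print(A,B,np.linalg.norm(A[0]-B[0]))
for z in (50,56): print(z,atz(t,(409.6,211),z),atz(t,(394,256),z))
from scipy.optimize import least_squares
a=np.array([-.643,0,.766]);u=np.array([.766,0,.643])
def W(p,q): return Ro.from_euler('z',p[2]).apply(q)+[p[0],p[1],0]
ce=np.array([0,0,122])+a*189+u*100
# local: +y left
def res(p):
    L=np.array([ce+[0,75,0],ce+[0,-75,0]])
    w=W(p,L)
    sgn=[(286,160.4),(358,163.6)]; st=[(323.6,211.6),(348,149)]
    return np.r_[(proj(s,w)-sgn).ravel(),(proj(t,w)-st).ravel()]
d=A[0]-B[0]; m=(A[0]+B[0])/2
# -y side = A (carton/syringe at -y)
yaw=np.arctan2(-d[1],-d[0])-np.pi/2
r=least_squares(res,[m[0],m[1],yaw]);print(r.x,np.degrees(r.x[2]),r.fun.round(1))
p=r.x
print('knob',W(p,np.array([0,0,122])+a*99))
K=W(p,np.array([0,0,122])+a*113); print('ktop',K,proj(s,K),proj(t,K))
F=W(p,np.array([0,0,122])+a*73+0); print(proj(s,F),proj(t,F))
e=W(p,[-92-0,0,0]);
for x in (-200,-220,-240,-260): print(x,proj(t,W(p,[[x,65,50],[x,-65,50]])).round(1).tolist())
np.save('pose.npy',p)
E
```

```text
(array([676.71793408,  42.90589843, 332.13713174]), np.float64(3.247805127338513)) (array([537.78922507, 103.77526169, 332.17308099]), np.float64(1.7860161872962121)) 151.67816871576147
50 [ 581.97645818 -135.30030393   50.        ] [462.57692945 -83.83826598  50.        ]
56 [ 580.8738605  -134.13953638   56.        ] [461.99614846 -82.90240511  56.        ]
[625.47310839 114.69040695   1.15926907] 66.42122510899263 [ 0.1  0.6 -1.1  0.7  0.1 -0.8 -0.1 -0.3]
knob [600.00970108  56.3480678  197.834     ]
ktop [596.40881519  48.097636   208.558     ] [[318.59876871 221.14017294]] [[344.7999742  195.97382789]]
[[319.68479382 229.0753421 ]] [[334.35360131 195.01466138]]
-200 [[377.9, 247.9], [393.9, 203.3]]
-220 [[385.0, 250.6], [400.9, 205.9]]
-240 [[392.1, 253.3], [407.9, 208.5]]
-260 [[399.2, 256.0], [414.9, 211.1]]
```

```bash
python3 - <<'E'
from look import *
s,t=load('side','a'),load('top','a');p=np.load('pose.npy')
a=np.array([-.643,0,.766]);u=np.array([.766,0,.643]);v=np.array([0,1,0])
# in-plane: dir(phi) CCW about a ; v x? 
print(np.cross(a,u))
w=np.cross(a,u)
def W(q): return Ro.from_euler('z',p[2]).apply(q)+[p[0],p[1],0]
O=np.array([0,0,122])
def pt(h,r,phi): phi=np.radians(phi); return W(O+a*h+r*(np.cos(phi)*u+np.sin(phi)*w))
for th in (-10,-5,0,5,10):
  for h in (113,77):
    print(th,h,[((proj(s,pt(h,x,th))[0]-[265,150])*5).round(0).tolist() for x in (32,-32)],[((proj(t,pt(h,x,th))[0]-[260,130])*5).round(0).tolist() for x in (32,-32)])
from itertools import product
caps=[(200,315),(375,332),(130,450),(405,480)]
caps=np.array(caps)/5+[265,150]
from scipy.optimize import least_squares
def f(x):
    ph=np.array([36,-36,108,-108])+x[0]
    return np.concatenate([proj(s,pt(x[2],x[1],k))[0] for k in ph])-caps.ravel()
r=least_squares(f,[0,60,64]);print(r.x,r.fun.round(1))
E
```

```text
[ 0.        1.000205 -0.      ]
-10 113 [[288.0, 292.0], [248.0, 421.0]] [[383.0, 292.0], [464.0, 367.0]]
-10 77 [[292.0, 330.0], [253.0, 455.0]] [[336.0, 289.0], [417.0, 361.0]]
-5 113 [[282.0, 291.0], [254.0, 422.0]] [[380.0, 297.0], [467.0, 362.0]]
-5 77 [[286.0, 329.0], [259.0, 456.0]] [[333.0, 293.0], [419.0, 357.0]]
0 113 [[275.0, 291.0], [260.0, 423.0]] [[378.0, 302.0], [469.0, 357.0]]
0 77 [[280.0, 328.0], [266.0, 457.0]] [[331.0, 299.0], [421.0, 352.0]]
5 113 [[269.0, 290.0], [267.0, 423.0]] [[376.0, 308.0], [471.0, 351.0]]
5 77 [[274.0, 328.0], [272.0, 457.0]] [[329.0, 304.0], [423.0, 347.0]]
10 113 [[263.0, 291.0], [274.0, 423.0]] [[375.0, 313.0], [472.0, 346.0]]
10 77 [[268.0, 328.0], [278.0, 457.0]] [[328.0, 309.0], [424.0, 341.0]]
[-1.63425492 67.35917797 41.17357231] [ 2.  -0.2 -0.1 -0.8  0.9  0.6  1.2 -0.1]
```

```bash
python3 - <<'E'
from look import *
p=np.load('pose.npy');Rz=Ro.from_euler('z',p[2])
a=Rz.apply([-.643,0,.766]);w=Rz.apply([0,1,0]);u=Rz.apply([.766,0,.643])
for sg in (1,-1):
  x=sg*w;z=-a;y=np.cross(z,x);R=Ro.from_matrix(np.c_[x,y,z]/np.linalg.norm([x,y,z],axis=1))
  print(sg,'rpy',R.as_euler('xyz',degrees=True))
  for j1 in (-15,-10,-5):
   for f in (105,115,125):
    M=Ro.from_euler('ZY',[j1,f],degrees=True).inv()*R
    e=M.as_euler('ZYZ',degrees=True); print(j1,f,'j4',e[0],'j5',e[1],'j6',(e[2]-180+180)%360-180)
st=Ro.from_euler('xyz',env.state()['ee_rot'],degrees=True)
x=-w;z=-a;y=np.cross(z,x);T=Ro.from_matrix(np.c_[x,y,z]);print((st.inv()*T).as_rotvec(degrees=True))
print('a',a,'w',w,'u',u)
E
```

```text
1 rpy [139.98904228   0.         156.42122511]
-15 105 j4 41.64178587718146 j5 73.08976991498163 j6 176.6418259037007
-15 115 j4 44.20514889914285 j5 65.75667379346241 j6 169.37188594683766
-15 125 j4 48.00133122846816 j5 58.81011388563261 j6 161.23549600387594
-10 105 j4 41.727933127315204 j5 69.8767358235424 j6 -179.55493146595816
-10 115 j4 44.75336032869764 j5 62.58068773055825 j6 172.96353646871444
-10 125 j4 49.12801469016689 j5 55.73890274495538 j6 164.45677387333785
-5 105 j4 41.58384679613706 j5 66.66545101677883 j6 -175.670955305393
-5 115 j4 45.08656778495983 j5 59.379843746028065 j6 176.63244268763208
-5 125 j4 50.08058055599348 j5 52.61895725325852 j6 167.7296761382645
-1 rpy [-139.98904228    0.          -23.57877489]
-15 105 j4 41.64178587718146 j5 73.08976991498162 j6 -3.358174096299308
-15 115 j4 44.20514889914285 j5 65.7566737934624 j6 -10.628114053162363
-15 125 j4 48.00133122846815 j5 58.81011388563261 j6 -18.764503996124034
-10 105 j4 41.727933127315204 j5 69.8767358235424 j6 0.44506853404186586
-10 115 j4 44.75336032869764 j5 62.58068773055825 j6 -7.036463531285506
-10 125 j4 49.1280146901669 j5 55.73890274495538 j6 -15.543226126662177
-5 105 j4 41.583846796137074 j5 66.66545101677882 j6 4.329044694606978
-5 115 j4 45.08656778495985 j5 59.379843746028065 j6 -3.367557312367893
-5 125 j4 50.08058055599348 j5 52.61895725325853 j6 -12.270323861735534
[30.54296991 32.77321939 89.81393157]
a [-0.25720613 -0.58931656  0.766     ] w [-0.91651098  0.40000954  0.        ] u [0.30640731 0.70204741 0.643     ]
```

```bash
cat >> look.py <<'E'
p_=np.load('pose.npy');Rz=Ro.from_euler('z',p_[2])
a=Rz.apply([-.643,0,.766]);w=Rz.apply([0,1,0]);u=Rz.apply([.766,0,.643]);O=np.array([p_[0],p_[1],122.])
a/=np.linalg.norm(a);
def Rt(ps=0):
    x=-w;z=-a;return Ro.from_matrix(np.c_[x,np.cross(z,x),z])*Ro.from_euler('z',ps,degrees=True)
def plan(P,R,n):
    s=env.state();r0=Ro.from_euler('xyz',s['ee_rot'],degrees=True);p0=s['ee_pos']
    rv=(r0.inv()*R).as_rotvec(degrees=True); print('total',rv.round(1),'dp tool',r0.inv().apply(P-p0).round(1))
    for k in range(n):
        rk=r0*Ro.from_rotvec(rv*k/n,degrees=True); print((rv/n).round(1).tolist(),rk.inv().apply((P-p0)/n).round(1).tolist())
E
python3 - <<'E'
from look import *
plan(np.array([430,60,430]),Rt(),12)
E
```

```text
total [30.5 32.8 89.8] dp tool [-374.6  385.2 -216.2]
[2.5, 2.7, 7.5] [-31.2, 32.1, -18.0]
[2.5, 2.7, 7.5] [-25.9, 35.0, -20.9]
[2.5, 2.7, 7.5] [-20.1, 37.0, -23.6]
[2.5, 2.7, 7.5] [-14.0, 38.1, -26.1]
[2.5, 2.7, 7.5] [-7.7, 38.3, -28.3]
[2.5, 2.7, 7.5] [-1.4, 37.6, -30.2]
[2.5, 2.7, 7.5] [4.9, 36.0, -31.7]
[2.5, 2.7, 7.5] [11.0, 33.5, -32.9]
[2.5, 2.7, 7.5] [16.8, 30.2, -33.7]
[2.5, 2.7, 7.5] [22.1, 26.2, -34.0]
[2.5, 2.7, 7.5] [26.8, 21.5, -33.9]
[2.5, 2.7, 7.5] [30.9, 16.2, -33.3]
```

Emit:
{"fn": "servo_tool", "kwargs": {"plan": [[[2.5, 2.7, 7.5], [-31, 32, -18], 91], [[2.5, 2.7, 7.5], [-26, 35, -21], 91], [[2.5, 2.7, 7.5], [-20, 37, -24], 91], [[2.5, 2.7, 7.5], [-14, 38, -26], 91], [[2.5, 2.7, 7.5], [-8, 38, -28], 91], [[2.5, 2.7, 7.5], [-1, 38, -30], 91], [[2.5, 2.7, 7.5], [5, 36, -32], 91], [[2.5, 2.7, 7.5], [11, 33, -33], 91], [[2.5, 2.7, 7.5], [17, 30, -34], 91], [[2.5, 2.7, 7.5], [22, 26, -34], 91]]}}

```text
time_s: 1.35
ee_pos: [386.4, 128.0, 394.7]
ee_rot: [-145.7, -4.2, -10.5]
force: [0.6, 0.0, -0.1]
gripper_width: 90.9
```

```bash
python3 - <<'E'
from look import *
s=env.state();print(s['time_s'],s['ee_pos'],s['qpos'].round(1))
plan(O+a*240,Rt(),10)
E
```

```text
1.35 [386.42187612 127.97590142 394.74892229] [-11.2  -7.6 101.7  34.6  83.5  -5.4]
total [ 5.2  4.6 13. ] dp tool [195.4 157.4  18. ]
[0.5, 0.5, 1.3] [19.5, 15.7, 1.8]
[0.5, 0.5, 1.3] [19.9, 15.3, 1.8]
[0.5, 0.5, 1.3] [20.2, 14.9, 1.8]
[0.5, 0.5, 1.3] [20.5, 14.4, 1.9]
[0.5, 0.5, 1.3] [20.8, 14.0, 1.9]
[0.5, 0.5, 1.3] [21.1, 13.5, 1.9]
[0.5, 0.5, 1.3] [21.4, 13.1, 2.0]
[0.5, 0.5, 1.3] [21.7, 12.6, 2.1]
[0.5, 0.5, 1.3] [21.9, 12.1, 2.1]
[0.5, 0.5, 1.3] [22.2, 11.6, 2.2]
```

Emit:
{"fn": "servo_tool", "kwargs": {"plan": [[[0.5, 0.5, 1.3], [19.5, 16, 2], 91], [[0.5, 0.5, 1.3], [20, 15, 2], 91], [[0.5, 0.5, 1.3], [20, 15, 2], 91], [[0.5, 0.5, 1.3], [20.5, 14.5, 2], 91], [[0.5, 0.5, 1.3], [21, 14, 2], 91], [[0.5, 0.5, 1.3], [21, 13.5, 2], 91], [[0.5, 0.5, 1.3], [21.5, 13, 2], 91], [[0.5, 0.5, 1.3], [21.5, 12.5, 2], 91], [[0.5, 0.5, 1.3], [22, 12, 2], 91], [[0.5, 0.5, 1.3], [22, 11.5, 2], 91]]}}

```text
time_s: 2.6
ee_pos: [570.6, -38.7, 299.7]
ee_rot: [-139.9, -0.0, -24.8]
force: [0.7, 1.2, 0.3]
gripper_width: 90.8
```

```bash
python3 - <<'E'
from look import *
s=env.state();print(s['time_s'],s['ee_pos'],s['qpos'].round(1))
plan(O+a*160,Rt(),1)
for n in ('side','wrist'): shot(n,'b')
E
```

```text
2.6 [570.60923598 -38.72977087 299.69628737] [-27.3  14.4  94.2  41.2  77.4 -14.1]
total [-0.1 -0.8 -0.9] dp tool [-12.4 -10.   80.5]
[-0.1, -0.8, -0.9] [-12.4, -10.0, 80.5]
```

View pics/b_side.png

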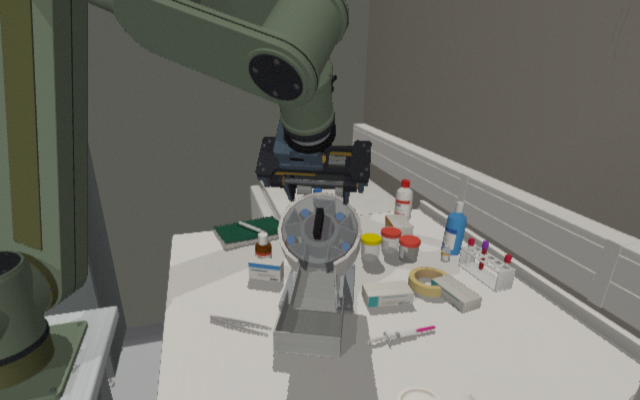

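View pics/b_wrist.png

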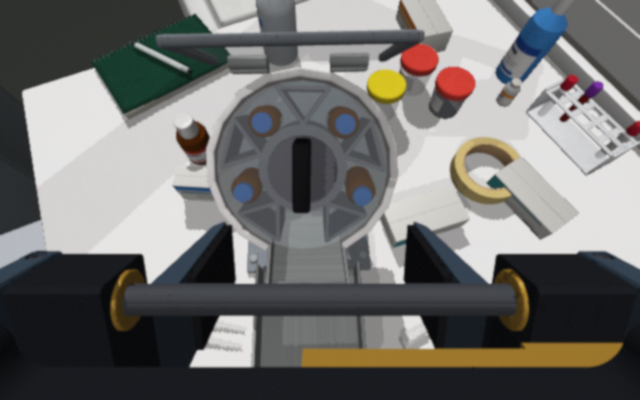

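```bash
python3 - <<'E'
from look import *
f=load('wrist','b'); print(f['eye'],f['attitude'])
k=O+a*113
for th in (-3,0,3):
  d=lambda h,r,th=th: proj(f,O+a*h+r*(np.cos(np.radians(th))*u+np.sin(np.radians(th))*w))[0].round(1)
  print(th,'top',d(113,32),d(113,0),d(113,-32),'bot',d(77,32),d(77,-32))
c=O+a*189+u*100
print('cover',proj(f,c+75*w),proj(f,c-75*w))
im=cv2.imread('pics/b_wrist.png')[60:270,190:420];cv2.imwrite('pics/c3.png',cv2.resize(im,None,fx=2.8,fy=2.8,interpolation=2))
E
```

```text
[549.46501614 -86.14163725 479.14278509] [ 23.94612043   0.0369696  -24.99302265]
-3 top [304.  140.9] [303.2 177.7] [302.5 212.5] bot [305.  136.6] [303.6 201.3]
0 top [302.  140.9] [303.2 177.7] [304.4 212.5] bot [303.2 136.6] [305.3 201.3]
3 top [300. 141.] [303.2 177.7] [306.2 212.4] bot [301.5 136.7] [306.9 201.2]
cover [[165.57721124  41.03159698]] [[421.58055322  36.31043877]]
```

View pics/c3.png

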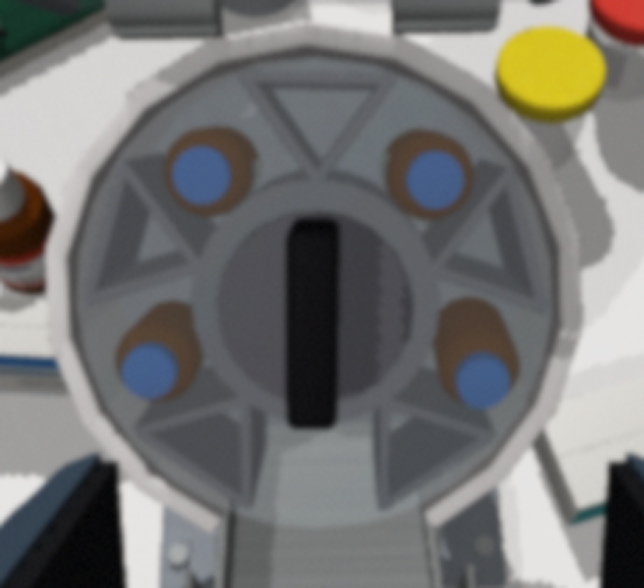

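```bash
python3 - <<'E'
from look import *
plan(O+a*130+.8*w+.4*u,Rt(2.7),1)
E
```

```text
total [-0.1 -0.8  1.7] dp tool [-14.  -11.7 109.8]
[-0.1, -0.8, 1.7] [-14.0, -11.7, 109.8]
```

Emit:
{"fn": "servo_tool", "kwargs": {"plan": [[[0, -0.2, 0.5], [-4, -3.5, 8], 91], [[0, -0.2, 0.5], [-4, -3, 10], 91], [[0, -0.2, 0.5], [-4, -3, 12], 91], [[0, -0.2, 0.2], [-2, -2, 14], 91], [[0, 0, 0], [0, 0, 14], 91], [[0, 0, 0], [0, 0, 14], 91], [[0, 0, 0], [0, 0, 14], 91], [[0, 0, 0], [0, 0, 12], 91], [[0, 0, 0], [0, 0, 8], 91], [[0, 0, 0], [0, 0, 0], 91]]}}

```text
time_s: 3.95
ee_pos: [589.0, 45.0, 219.6]
ee_rot: [-140.0, 2.0, -25.5]
force: [-0.2, -0.3, -1.2]
gripper_width: 91.1
```

```bash
python3 - <<'E'
from look import *
plan(O+a*84+.8*w+.4*u,Rt(2.7),1)
f=shot('wrist','d'); print(env.state()['time_s'],env.state()['qpos'])
k=O+a*113; print([proj(f,O+a*113+r*u)[0].round(1) for r in (32,0,-32)])
E
```

```text
total [-0.1  0.3 -0. ] dp tool [ 5.1  2.  41.1]
[-0.1, 0.3, -0.0] [5.1, 2.0, 41.1]
4.0 [-18.23360265  17.41122773 102.25801511  45.18753162  64.72839896
 -13.7730339 ]
[array([329.9, 191.6]), array([332.1, 245.8]), array([334.1, 295.4])]
```

View pics/d_wrist.png

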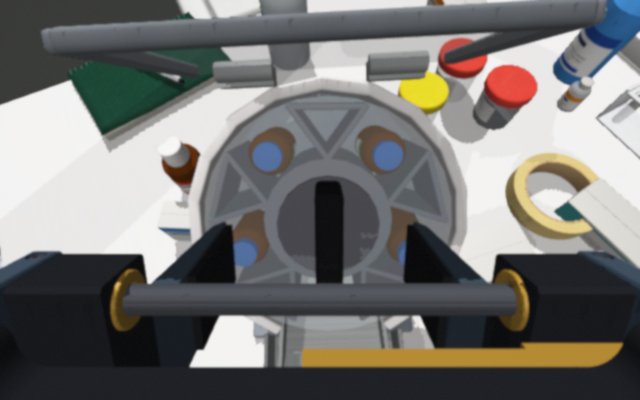

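```bash
python3 - <<'E'
from look import *
b,f=load('wrist','b'),load('wrist','d')
print(f['eye'],f['attitude'],b['intrinsics'],f['intrinsics'])
im=cv2.imread('pics/d_wrist.png')[60:300,190:470];cv2.imwrite('pics/c4.png',cv2.resize(im,None,fx=2.5,fy=2.5,interpolation=2))
P,e=tri(b,(302.1,139.3),f,(329.5,182)); print(P,e,'a,u,w:',(P-O)@a,(P-O)@u,(P-O)@w)
s=load('side','a')
P,e=tri(b,(302.1,139.3),s,(265+274/5,150+290/5)); print(P,e,'a,u,w:',(P-O)@a,(P-O)@u,(P-O)@w)
P,e=tri(f,(329.5,182),s,(265+274/5,150+290/5)); print(P,e,'a,u,w:',(P-O)@a,(P-O)@u,(P-O)@w)
c=O+a*189+u*100
print('cover',proj(f,c+75*w),proj(f,c-75*w))
E
```

```text
[571.40143248  -2.96844697 400.97826086] [ 23.97276425   2.01041871 -25.48623255] [[348.09184804   0.         319.20068509]
 [  0.         348.09184804 199.99247727]
 [  0.           0.           1.        ]] [[348.09184804   0.         319.20068509]
 [  0.         348.09184804 199.99247727]
 [  0.           0.           1.        ]]
[612.83123047  86.3074636  206.541963  ] 1.3868052787775083 a,u,w: 84.72856643345817 30.56074664670205 0.23297173538954707
[606.6388198  72.3851519 228.6799632] 0.8179160884344608 a,u,w: 111.4809074138203 33.12395806587844 0.3393265736816359
[608.48377423  77.23581732 226.66269691] 1.4192310357234532 a,u,w: 106.603070348224 35.79756044314031 0.5887180388614484
cover [[64.87220976 40.84138203]] [[596.13548458  12.19747175]]
```

View pics/c4.png

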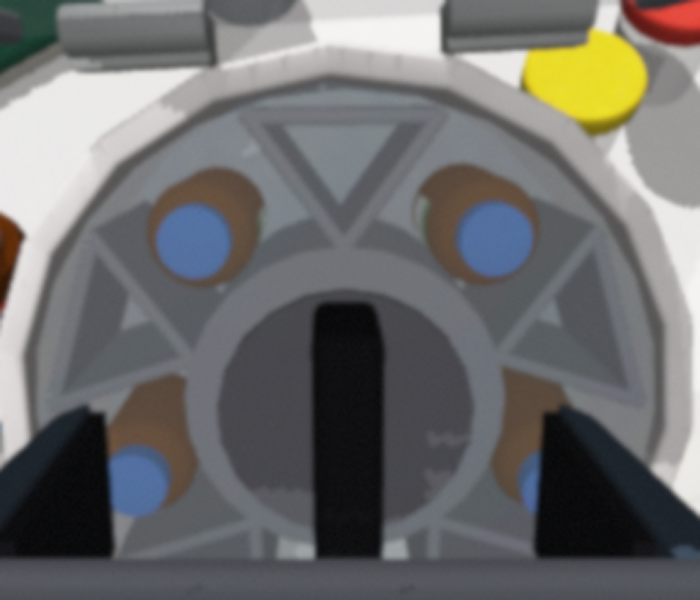

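Emit:
{"fn": "servo_tool", "kwargs": {"plan": [[[0, 0.3, 0], [3, 1.5, 2], 91], [[0, 0, 0], [2, 1, 5], 91], [[0, 0, 0], [0, 0, 6], 91], [[0, 0, 0], [0, 0, 6], 91], [[0, 0, 0], [0, 0, 6], 91], [[0, 0, 0], [0, 0, 6], 91], [[0, 0, 0], [0, 0, 5], 91], [[0, 0, 0], [0, 0, 3], 91], [[0, 0, 0], [0, 0, 0], 91], [[0, 0, 0], [0, 0, 0], 91]]}}

```text
time_s: 5.25
ee_pos: [604.4, 64.5, 186.9]
ee_rot: [-139.9, 1.6, -25.8]
force: [-1.0, 0.6, -0.9]
gripper_width: 91.0
```

```bash
python3 - <<'E'
from look import *
plan(O+a*84+.8*w,Rt(2.7),1)
f=shot('wrist','e');f=shot('side','e'); print(env.state()['time_s'],env.state()['qpos'])
crop('e','side',230,100,410,260,4,'e1')
E
```

```text
total [-0.1 -0.2  0. ] dp tool [-1.5  0.1  0.7]
[-0.1, -0.2, 0.0] [-1.5, 0.1, 0.7]
5.35 [-15.6796993   19.89080991 103.93923366  47.46917982  59.86433282
 -15.56909449]
```

View pics/e_wrist.png

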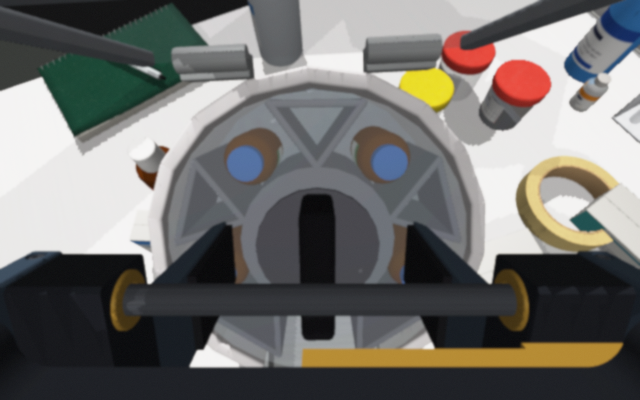

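View pics/e1.png

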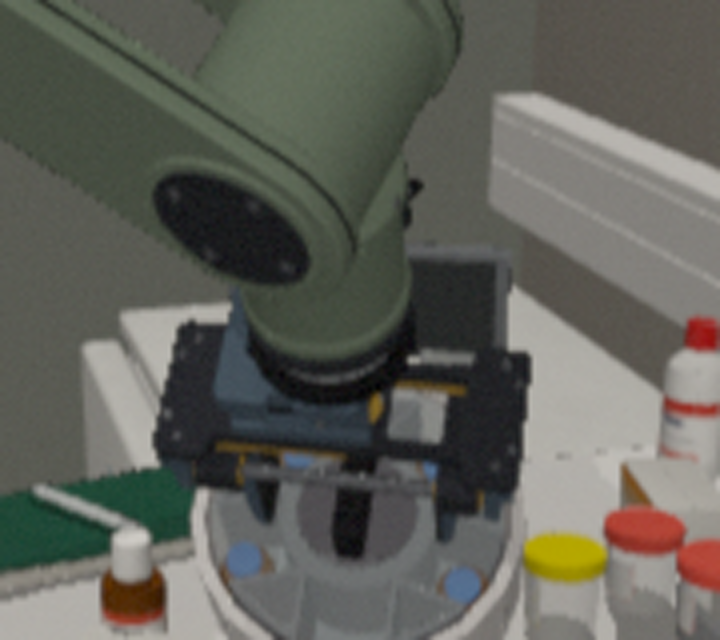

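Emit:
{"fn": "servo_tool", "kwargs": {"plan": [[[0, 0, 0], [-1.5, 0, 0], 60], [[0, 0, 0], [0, 0, 0], 30], [[0, 0, 0], [0, 0, 0], 12], [[0, 0, 0], [0, 0, 0], 12], [[0, 0, 0], [0, 0, 0], 12], [[0, 0, 0], [0, 0, 0], 12], [[0, 0, 0], [0, 0, 0], 12], [[0, 0, 0], [0, 0, 0], 12], [[0, 0, 0], [0, 0, 0], 12], [[0, 0, 0], [0, 0, 0], 12]], "squeeze": 40}}

```text
time_s: 6.6
ee_pos: [603.4, 64.7, 187.3]
ee_rot: [-139.9, 1.5, -25.8]
force: [1.2, -1.6, -0.4]
gripper_width: 15.7
```

```bash
python3 - <<'E'
from look import *
s=env.state();print(s)
plan(O+a*84+.8*w,Rt(2.7),1)
E
```

```text
{'time_s': 6.6, 'qpos': array([-15.68174155,  19.76216166, 104.08153891,  47.5062395 ,
        59.80701317, -15.61694761]), 'qvel': array([-0.04831607,  0.13082868, -0.08639139, -0.14747554,  0.15222639,
        0.06397644]), 'effort': array([ 2.53595682e-01, -4.02022147e+01, -1.98855543e+01,  2.34557725e+00,
        7.55438246e-01,  2.92427925e-02]), 'ee_pos': array([603.4214366 ,  64.73232563, 187.28614085]), 'ee_rot': array([-139.93401648,    1.54685087,  -25.78064787]), 'force': array([ 1.1938278 , -1.58058072, -0.36349671]), 'torque': array([-0.2625297 ,  0.50304982,  0.27151097]), 'gripper_width': 15.740249472845514}
total [-0.1 -0.2  0. ] dp tool [-0.6  0.2  1.1]
[-0.1, -0.2, 0.0] [-0.6, 0.2, 1.1]
```

Emit:
{"fn": "servo_tool", "kwargs": {"plan": [[[0, 0, 3], [0, 0, 0], 12], [[0, 0, 3], [0, 0, 0], 12], [[0, 0, 3], [0, 0, 0], 12], [[0, 0, 3], [0, 0, 0], 12], [[0, 0, 3], [0, 0, 0], 12], [[0, 0, 3], [0, 0, 0], 12], [[0, 0, 3], [0, 0, 0], 12], [[0, 0, 3], [0, 0, 0], 12], [[0, 0, 3], [0, 0, 0], 12], [[0, 0, 3], [0, 0, 0], 12]]}}

```text
time_s: 7.85
ee_pos: [603.2, 64.9, 187.3]
ee_rot: [-144.9, 20.5, -50.3]
force: [1.2, 0.3, -0.2]
gripper_width: 15.9
```

```bash
cat > chk.py <<'E'
from look import *
s=env.state();print(s['time_s'],s['qpos'].round(1),s['force'].round(1),s['torque'].round(2),s['gripper_width'])
d=s['ee_pos']-(O+a*84+.8*w); print('off u,w,a',d@u,d@w,d@a)
r=Ro.from_euler('xyz',s['ee_rot'],degrees=True); print('rel',(Rt(0).inv()*r).as_rotvec(degrees=True).round(2))
tag=sys.argv[1]; shot('side',tag); crop(tag,'side',230,100,410,360,2.3,tag)
E
python3 chk.py f
```

```text
7.85 [-15.6  19.8 104.   47.4  59.9  15.1] [ 1.2  0.3 -0.2] [-0.33  0.29  0.26] 15.89368958168879
off u,w,a 0.17198734333899876 -0.32838629537506225 1.093719152266861
rel [ 0.04  0.15 33.26]
```

View pics/f.png

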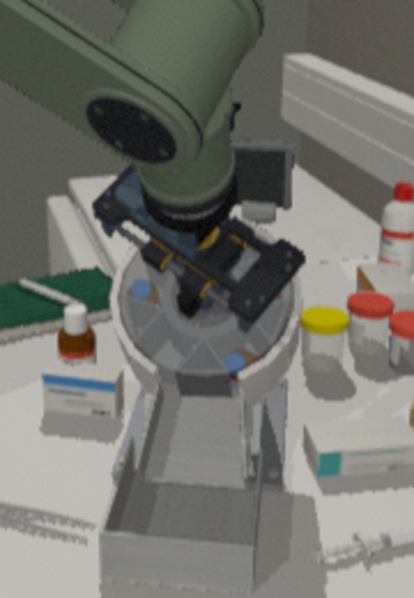

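Emit:
{"fn": "servo_tool", "kwargs": {"plan": [[[0, 0, 3], [0, 0, 0], 12], [[0, 0, 3], [0, 0, 0], 12], [[0, 0, 3], [0, 0, 0], 12], [[0, 0, 3], [0, 0, 0], 12], [[0, 0, 3], [0, 0, 0], 12], [[0, 0, 3], [0, 0, 0], 12], [[0, 0, 3], [0, 0, 0], 12], [[0, 0, 3], [0, 0, 0], 12], [[0, 0, 3], [0, 0, 0], 12], [[0, 0, 0], [0, 0, 0], 12]]}}

```text
time_s: 9.15
ee_pos: [603.1, 65.0, 187.4]
ee_rot: [-157.5, 33.9, -77.2]
force: [1.5, -1.1, 0.2]
gripper_width: 15.7
```

```bash
python3 chk.py g
```

```text
9.15 [-15.6  19.8 104.   47.3  59.9  42.4] [ 1.5 -1.1  0.2] [-0.23  0.44 -0.  ] 15.71751458930071
off u,w,a 0.2847944022006182 -0.23434338075866298 1.1311125010092464
rel [3.000e-02 1.600e-01 6.052e+01]
```

View pics/g.png

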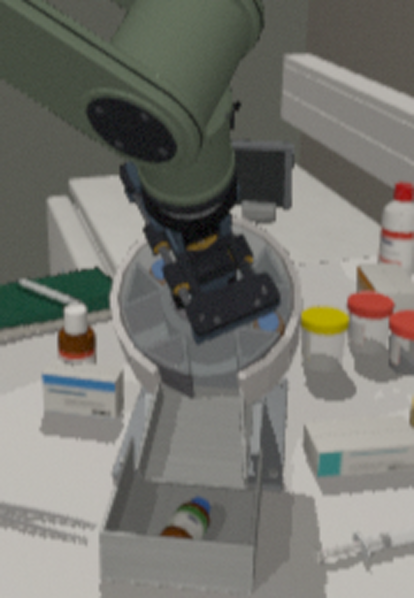

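Emit:
{"fn": "servo_tool", "kwargs": {"plan": [[[0, 0, 3], [0, 0, 0], 12], [[0, 0, 3], [0, 0, 0], 12], [[0, 0, 3], [0, 0, 0], 12], [[0, 0, 3], [0, 0, 0], 12], [[0, 0, 3], [0, 0, 0], 12], [[0, 0, 3], [0, 0, 0], 12], [[0, 0, 3], [0, 0, 0], 12], [[0, 0, 3], [0, 0, 0], 12], [[0, 0, 3], [0, 0, 0], 12], [[0, 0, 3], [0, 0, 0], 12]]}}

```text
time_s: 10.45
ee_pos: [603.1, 65.1, 187.5]
ee_rot: [179.7, 39.9, -114.2]
force: [1.0, -0.3, -0.1]
gripper_width: 15.9
```

Emit:
{"fn": "servo_tool", "kwargs": {"plan": [[[0, 0, 3], [0, 0, 0], 12], [[0, 0, 3], [0, 0, 0], 12], [[0, 0, 3], [0, 0, 0], 12], [[0, 0, 3], [0, 0, 0], 12], [[0, 0, 3], [0, 0, 0], 12], [[0, 0, 3], [0, 0, 0], 12], [[0, 0, 3], [0, 0, 0], 12], [[0, 0, 3], [0, 0, 0], 12], [[0, 0, 3], [0, 0, 0], 12], [[0, 0, 3], [0, 0, 0], 12]]}}

```text
time_s: 11.7
ee_pos: [603.2, 65.3, 187.6]
ee_rot: [157.1, 33.6, -151.0]
force: [1.6, -0.0, 0.5]
gripper_width: 16.0
```

```bash
python3 chk.py h
```

```text
11.7 [-15.5  19.7 103.9  47.2  59.9 102.5] [ 1.6 -0.   0.5] [-0.19  0.36  0.28] 15.959673759209727
off u,w,a 0.6842405755796557 -0.1595534920880254 1.1077231372187821
rel [ -0.     0.2  120.43]
```

View pics/h.png

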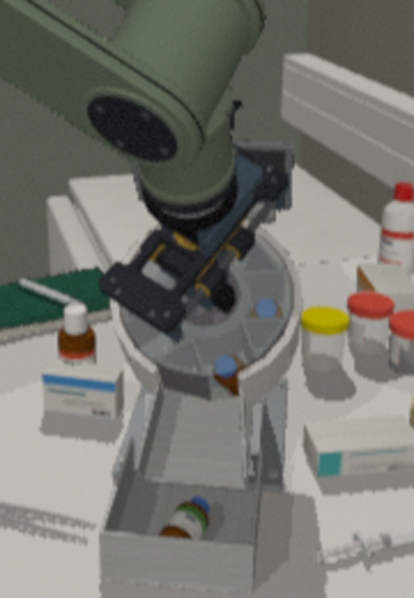

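The second vial is coming up to the opening. I'll go on in smaller steps.

Emit:
{"fn": "servo_tool", "kwargs": {"plan": [[[0, 0, 2], [0, 0, 0], 12], [[0, 0, 2], [0, 0, 0], 12], [[0, 0, 2], [0, 0, 0], 12], [[0, 0, 2], [0, 0, 0], 12], [[0, 0, 2], [0, 0, 0], 12], [[0, 0, 2], [0, 0, 0], 12], [[0, 0, 0], [0, 0, 0], 12], [[0, 0, 0], [0, 0, 0], 12], [[0, 0, 0], [0, 0, 0], 12], [[0, 0, 0], [0, 0, 0], 12]]}}

```text
time_s: 13.0
ee_pos: [603.3, 65.3, 187.6]
ee_rot: [150.3, 27.9, -164.3]
force: [1.1, -0.4, -0.4]
gripper_width: 15.5
```

```bash
python3 chk.py i
```

```text
13.0 [-15.5  19.8 103.9  47.2  59.9 115.3] [ 1.1 -0.4 -0.4] [-0.23  0.49  0.2 ] 15.549252783892484
off u,w,a 0.7010462440389166 -0.21168338927681735 1.0744001194977018
rel [3.0000e-02 1.9000e-01 1.3319e+02]
```

View pics/i.png

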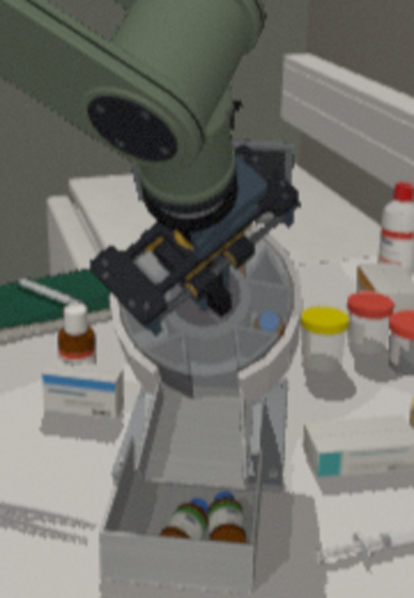

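Emit:
{"fn": "servo_tool", "kwargs": {"plan": [[[0, 0, 0], [0, 0, 0], 50], [[0, 0, 0], [0, 0, 0], 50], [[0, 0, 0], [0, 0, 0], 50], [[0, 0, 0], [0, 0, 0], 50], [[0, 0, 0], [0, 0, -4], 50], [[0, 0, 0], [0, 0, -8], 50], [[0, 0, 0], [0, 0, -12], 50], [[0, 0, 0], [0, 0, -14], 50], [[0, 0, 0], [0, 0, -14], 50], [[0, 0, 0], [0, 0, -14], 50]]}}

```text
time_s: 14.3
ee_pos: [584.8, 24.0, 241.9]
ee_rot: [150.3, 27.9, -164.3]
force: [-0.5, 0.7, 0.1]
gripper_width: 49.9
```

Emit:
{"fn": "servo_tool", "kwargs": {"plan": [[[0, 0, 0], [0, 0, -14], 50], [[0, 0, 0], [0, 0, -14], 50], [[0, 0, 0], [0, 0, -14], 50], [[0, 0, 0], [0, 0, -14], 50], [[0, 0, 0], [0, 0, -14], 50], [[0, 0, 0], [0, 0, -14], 50], [[0, 0, 0], [0, 0, -10], 50], [[0, 0, 0], [0, 0, -6], 50], [[0, 0, 0], [0, 0, 0], 50], [[0, 0, 0], [0, 0, 0], 50]]}}

```text
time_s: 15.55
ee_pos: [557.0, -39.7, 324.8]
ee_rot: [150.4, 28.0, -164.4]
force: [-0.2, -0.5, -0.5]
gripper_width: 50.0
```

```bash
python3 chk.py j; python3 -c "
from look import *
shot('wrist','j');shot('top','j')"
```

```text
15.55 [-28.   12.7  92.7  40.3  80.8 119.9] [-0.2 -0.5 -0.5] [-0.29  0.35  0.03] 49.977636996954
off u,w,a 1.0356934272720042 0.22661087536292165 179.93024163108117
rel [  0.14   0.3  133.19]
```

View pics/j_side.png

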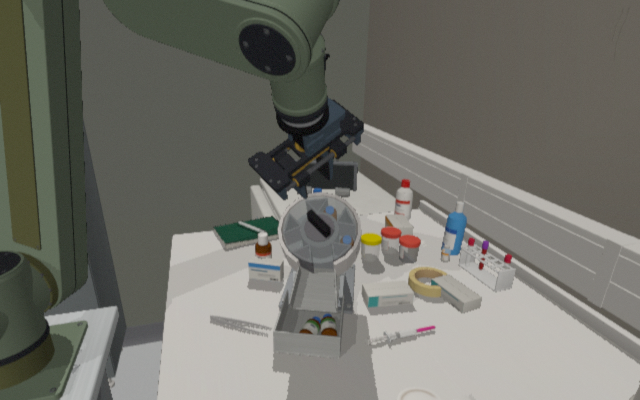

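View pics/j_wrist.png

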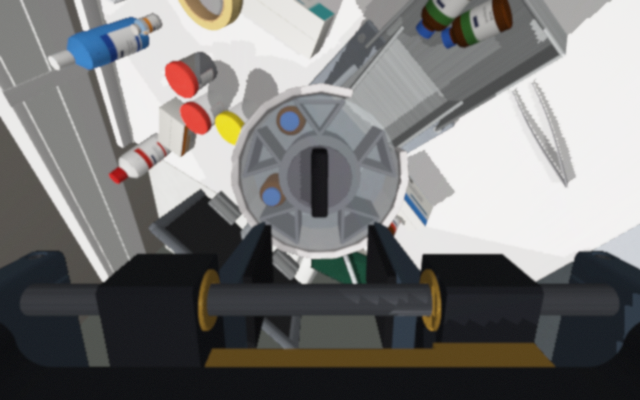

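View pics/j_top.png

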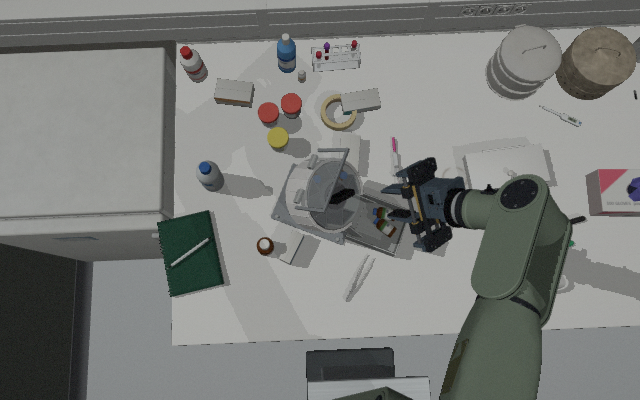

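Side view: two vials lie in the tray at about (309,328) and (328,327), and two blue caps remain in the drum at about (330,212) and (347,243). The wrist view also shows two caps inside, with the knob free. The bystanders are where they were, and the gripper is clear.

```bash
python3 -c "
from look import *
print(env.job_done(), env.state()['time_s'])"
```

```text
the job is handed in; nothing more can be done
the job is handed in; nothing more can be done
```

The job is done and handed in: two vials lie in the tray and the other two are still inside the drum. I gripped the knob along the drum's tilted axis and turned it slowly about 130° clockwise, as seen from outside the face. Then I let go and backed straight out along the axis.

- **Drops:** the first vial had dropped by about 60° and the second by about 133° (2.3 rad). The drum is well short of the 3.3 rad at which the third could drop.
- **Last pictures:** the side and wrist views show two vials in the tray, two caps in the drum, and the knob free with the gripper clear. The bystanders look unmoved by eye; I did not measure their positions again.
- **Forces and time:** the wrist force stayed around 2 N in every reading. The last clock reading before handing in was 15.6 s.
- **Disagreements:** the wrist camera put the knob about 1 mm to one side of where the fixed cameras did, and I corrected for that before gripping. No check failed.

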